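Sort the parts of a wheel service into their wooden nests

TASK

Sort the five wheel parts lying loose on the right of the bench into the wooden nests made for them: the ball bearing into the wide round nest, the alloy spacer into the narrow, taller round nest, the lock nut into the six-sided nest, and the pair of brake pads into the long double nest, one in each bay. Lower each part until it lies flat on the floor of its recess, the way up it lies now, and let go there; do not let it drop from a height.

Things in the scene. Friction and masses are not known exactly. Their poses are not given: they have to be found in the camera images.
- bearing_1: steel ball bearing lying flat, a disc 47 mm across and 14 mm high. Origin: centre of the underside; own z up.
- hub_spacer: plain alloy hub spacer standing upright, a round sleeve 38 mm across and 30 mm high. Origin: centre of the underside; own z up.
- lock_nut: large six-sided lock nut lying flat, 36 mm across flats, 41 mm across corners, 16 mm high. Origin: centre of the underside; two opposite flats face along its own +x and -x (and so every 60 degrees).
- brake_pad_1: a motorcycle disc brake pad lying flat, lining up: a dark steel backing plate 42 (own x) x 84 (own y) x 5 mm, and on it the lining 33 x 60 mm (own x from -18 to +15 mm), 12 mm high over all. Origin: centre of the underside. It can be taken across the backing plate, closing along its own x. The two pads are alike. Either may go into either bay.
- brake_pad_2: a motorcycle disc brake pad lying flat, lining up: a dark steel backing plate 42 (own x) x 84 (own y) x 5 mm, and on it the lining 33 x 60 mm (own x from -18 to +15 mm), 12 mm high over all. Origin: centre of the underside. It can be taken across the backing plate, closing along its own x. The two pads are alike. Either may go into either bay.
- bearing_nest: the wide, low round nest of light wood with a cork-lined recess, fixed on the bench: 82 mm outside diameter, 14 mm high; recess 63 mm across and 6 mm deep, its floor 8 mm above the bench. Origin: centre of the underside.
- spacer_nest: the narrow, taller round nest of light wood with a cork-lined recess, fixed on the bench: 70 mm outside diameter, 20 mm high; recess 54 mm across and 12 mm deep, its floor 8 mm above the bench. Origin: centre of the underside.
- nut_nest: the six-sided nest of light wood with a cork-lined six-sided recess, fixed on the bench: 74 mm over the outer flats, 14 mm high; recess 52 mm across flats and 6 mm deep, its floor 8 mm above the bench. Origin: centre of the underside; two opposite flats face along its own +x and -x.
- pad_nest: long double nest of light wood, fixed: 74 (own x) x 220 (own y) x 14 mm. Two bays 58 (x) x 98 (y) mm, 8 mm deep, cork floors 6 mm above the bench, centred at own x 0, y +53 and -53 mm. Both 8 mm long walls of each bay are cut away to the floor over the middle 40 mm, for the fingers. A pad lies with its long side along the nest's y. Origin: centre of the underside.
- toolbox: closed dark red steel toolbox standing still on the bench behind the parts, an obstacle for the gripper and wrist: 214 (x) x 404 (y) mm, 226 mm high with its handle. Origin: centre of the underside. It has no part in the job.
There are look-alikes about, which are no part of the job. Leave any red look-alike of the bearing_nest alone.

How it is judged:
By the outcome, as a careful person would: the job done as asked, in the order asked, and still so for the second after the job is handed in, with the robot touching nothing.
It also fails if it takes over 136 s, if anything falls off the work surface, if the arm or the gripper's body presses on something with over 40 N, if the wrist force passes 120 N, or if a joint passes its speed limit or range.

ROBOT

A 7-joint arm with a two-finger parallel gripper is mounted at the origin on a cart in front of the work surface, level with it; the furniture and walls round the work are solid. World frame = base frame: x ahead of the robot, y to its left, z up, the work surface at z = 0. Lengths are in mm, angles in rad, forces in N, time in s.
With the tool pointing down it reaches from about 400 to 900 mm from the base axis. Payload 5.6 kg.
Tool frame: the origin (TCP) lies midway between the tips of the shut fingers; the grasp point (between the pads) lies 19 mm behind it; x points along the fingers, y is the direction in which the jaws open and shut, and the axes are right-handed (so a half turn about x gives the same grasp; the last joint's range is limited). The gripper opens to 92 mm and grips with 3 to 60 N. Pads are 20 mm wide; open, the fingers measure 128 mm over their backs; the gripper's body (75 mm by 189 mm) begins 69 mm behind the grasp point.
Start: joints at [-1.324, 0.468, -0.012, 1.603, 0.006, 1.071, -0.056], TCP at [185.786, 622.891, 214.592] pointing down, gripper open.
Joint ranges: [-2.53, 2.53], [-0.31, 2.02], [-1.57, 1.55], [0.28, 2.44], [-1.29, 4.43], [0.15, 1.84], [-2.92, 2.92]. Speed limits (rad/s): [2.57, 2.57, 3.14, 3.14, 3.14, 3.14, 3.14].

INTERFACE

Orientations are given as a rotation vector (axis times angle).
In Python, from cell import robot, grip, kin, viewer gives the robot as it stands. Calls block until the motion is done:
- robot.movep(position, orientation): joint-space move of the TCP to a pose.
- robot.servo_line(position, feed=150, rotation=None): straight line of the TCP; rotation=None keeps the orientation; feed is the mean speed in mm/s.
- robot.goto_joints(angles): joint-space move.
- grip(opening, newtons=None): opening from 0.0 (shut) to 1.0 (fully open); newtons is the grip in N (None keeps the last); returns when the fingers have stopped.
- robot.hold(seconds).
- kin.ik(position, orientation): joint angles nearest the present ones, or None.
- robot.observe(): the state.
- viewer.read_camera(name): name is "side" or "top"; returns the picture (384x512x3 uint8, red, green, blue); there is no depth.
- viewer.camera_info(name): a dict with "camera_matrix" (3x3 intrinsics, pixels), "k1" (the pictures are not rectified: a ray, as slopes to the right and down, at radius r is drawn at 1 + k1 r^2 times it, then the intrinsics apply), "R" (3x3) and "t" (3): a world point X has camera coordinates R X + t. Camera axes: x right, y down, z forward; pixel columns grow to the right and rows downward; lengths in mm; the calibration is good to about 2 mm. A picture is of the moment at which its call begins. camera_info takes no time and is no camera call.
A pose or a line that the arm cannot do raises robot.IKError and nothing moves.
- robot.job_done(): hands the job in, once; it reports no verdict.
Trained networks look in the newest picture that a camera, given by its name, has taken for a name from the list of things; names that differ only in an ending like _2 or _b are one class to them, and where a whole thing is asked for, a point or a joint stands for the part that bears it (a point fixed in the world has none). Each returns a list of dicts, best first, with "confidence" (0 to 1); they miss things now and then, are a little off and sometimes report something else, mostly with a low value. They report only what shows in the picture. A call takes as long as a camera call. They do not tell look-alikes from the thing itself.
- viewer.silhouettes(name, camera): "mask" (384x512 bool, what is visible of it).
- viewer.pinpoint(name, camera): "at" ([x, y, z] in mm, in the coordinates of the camera as it stood for that picture, good to about 4 mm: a listed point, or the origin of a listed thing).
The state is a dict: "t": time; "joints": joint angles; "joint_velocities": joint speeds; "joint_torque": joint torques, N m; "tcp_pos": TCP position; "tcp_rot": TCP orientation; "contact_force": force on the tool from outside, world axes, zero at the start; "wrist_torque": the same for the moment, N m; "grip_width": opening from 0.0 (shut) to 1.0 (fully open).
Only numpy, scipy, OpenCV 4.12 (cv2) and the standard library are available. Lean on these libraries where they do the work, as an engineer would, in place of code of your own. Each camera call takes 0.05 s, during which the arm holds its last target. There are 200 camera calls.

## Working session

There is one attempt and no reset: what is moved stays moved. The work goes in short steps, each a Python script; the robot and the scene stay as the last script left them, time stands still between calls to the robot, and variables do not carry over. Pictures are saved under pics/ and viewed, about 12 in all and at most 16, crops included, and the job is handed in when it is done.

```bash
mkdir -p pics; ls
cat > h.py <<'E'
import numpy as np, cv2
from cell import robot, grip, kin, viewer
def info(c):
    i=viewer.camera_info(c); return np.array(i["camera_matrix"]),i["k1"],np.array(i["R"]),np.array(i["t"])
def w2p(X,c):
    K,k1,R,t=info(c); return cv2.projectPoints(np.atleast_2d(np.float64(X)),cv2.Rodrigues(R)[0],t,K,np.array([k1,0,0,0.]))[0][:,0]
def p2w(px,z,c):
    K,k1,R,t=info(c); u=cv2.undistortPoints(np.float64(px).reshape(-1,1,2),K,np.array([k1,0,0,0.]))[:,0]
    d=np.c_[u,np.ones(len(u))]@R; o=-R.T@t
    return o+d*((z-o[2])/d[:,2])[:,None]
def pin(n,c):
    K,k1,R,t=info(c)
    return [(round(d["confidence"],2),np.round(R.T@(np.array(d["at"])-t),1)) for d in viewer.pinpoint(n,c)]
def save(c,f,crop=None,s=1):
    im=viewer.read_camera(c)[:,:,::-1]
    if crop: im=im[crop[1]:crop[3],crop[0]:crop[2]]
    cv2.imwrite("pics/"+f,cv2.resize(im,None,fx=s,fy=s,interpolation=cv2.INTER_CUBIC))
E
python3 - <<'E'
from h import *
for c in("top","side"):
    save(c,c+"0.png",None,1.5)
    print(c,viewer.camera_info(c))
    for n in "bearing_1 hub_spacer lock_nut brake_pad_1 bearing_nest spacer_nest nut_nest pad_nest toolbox".split():
        for q in pin(n,c): print(c,n,q,w2p(q[1],c).round()[0])
s=robot.observe(); print(s)
E
```

```text
pics
top {'camera_matrix': array([[474.31858622,   0.        , 259.68474723],
       [  0.        , 474.31858622, 195.50335926],
       [  0.        ,   0.        ,   1.        ]]), 'k1': -0.10225410333765629, 'R': array([[ 0.37571946, -0.92672434,  0.00410846],
       [-0.89875038, -0.36545208, -0.24226541],
       [ 0.22601469,  0.08733135, -0.97020132]]), 't': array([-100.11433619,  569.27766238, 1726.34817826])}
top bearing_1 (0.59, array([ 437.2, -360. ,   -0.9])) [364. 276.]
top hub_spacer (0.64, array([ 557.2, -353.7,    1.6])) [373. 247.]
top hub_spacer (0.43, array([ 418.1, -121.9,   -1.9])) [304. 258.]
top lock_nut (0.4, array([541. , 131.7,  -3.2])) [255. 205.]
top lock_nut (0.37, array([ 484.5, -235.2,   -3.5])) [338. 253.]
top brake_pad_1 (0.65, array([489.2,  -8.4,   2.5])) [283. 230.]
top brake_pad_1 (0.6, array([ 5.584e+02, -3.551e+02,  3.000e-01])) [373. 246.]
top bearing_nest (0.89, array([547. , 371.9,  -1.5])) [200. 181.]
top bearing_nest (0.8, array([579.7, 623.8,   1.3])) [146. 151.]
top spacer_nest (0.79, array([5.380e+02, 1.324e+02, 5.000e-01])) [254. 205.]
to
[... 1432 characters left out ...]
238. 159.]
{'t': 1.0, 'joints': array([-1.32402344,  0.46746377, -0.01158784,  1.60272159,  0.00598929,
        1.07142832, -0.05629471]), 'joint_velocities': array([-0.00040124, -0.00070742,  0.00038392, -0.00056541, -0.00131476,
        0.00207575, -0.00028637]), 'joint_torque': array([ 2.47354656e-04, -5.20431018e+01, -1.26675816e-02, -2.44062799e+01,
       -5.68151136e-02,  1.12490109e-02,  1.66829273e-05]), 'tcp_pos': array([185.77126078, 622.87625456, 214.60692612]), 'tcp_rot': array([ 0.22751428,  1.55875922, -0.22749828]), 'contact_force': array([-0.49570111,  0.4506739 , -0.14439136]), 'wrist_torque': array([ 0.02547868,  0.01233966, -0.00579629]), 'grip_width': 1.0013172757116846}
```

View images.

View pics/top0.png

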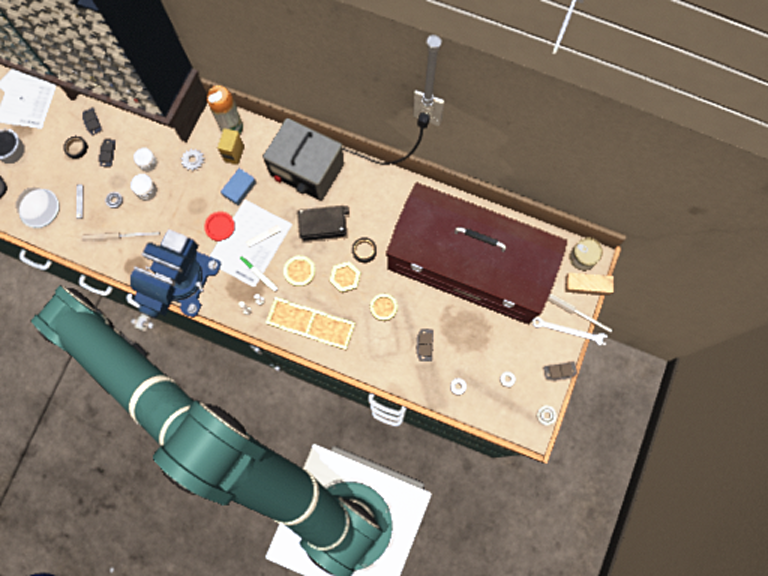

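View pics/side0.png

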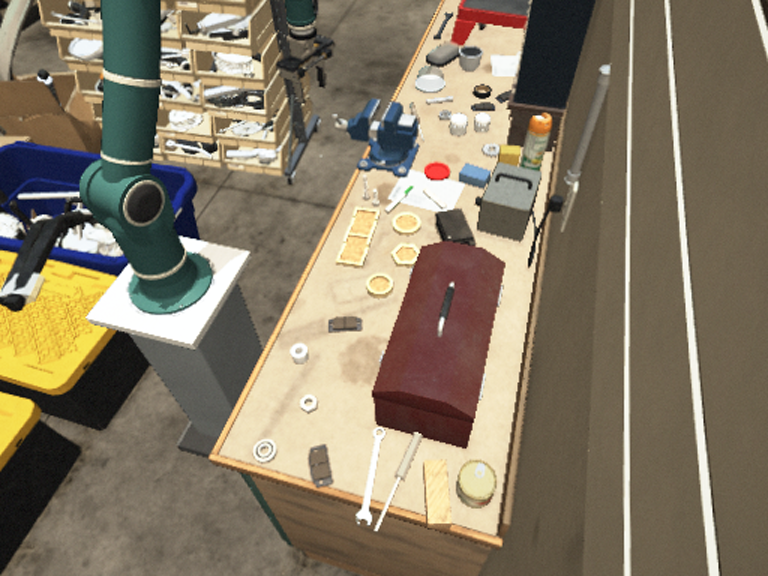

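The loose parts, in top-picture pixels (768 px wide):
- bearing (546,414)
- spacer (458,386)
- nut (507,379)
- pads (425,345) and (560,371)

The wooden nests:
- bearing (300,270)
- nut (345,277)
- spacer (384,306)
- double nest (311,323)

The red disc at (220,226) and the dark ring at (364,250) are look-alikes. The wide light-wood one at (300,270) matches the bearing nest. I'll refine the poses from masks in both cameras and check them with a crop.

```bash
cat > loc.py <<'E'
from h import *
from scipy.optimize import least_squares
def cyl(d,h,n=36,ph=0): a=np.arange(n)*2*np.pi/n+ph; p=np.c_[d/2*np.cos(a),d/2*np.sin(a)]; return np.r_[np.c_[p,0*a],np.c_[p,0*a+h]]
def box(x,y,z0,z1,cx=0): return np.array([[cx+sx*x/2,sy*y/2,z] for sx in(-1,1) for sy in(-1,1) for z in(z0,z1)])
hx=lambda f,h: cyl(f/np.cos(np.pi/6),h,6,np.pi/6)
pad=np.r_[box(42,84,0,5),box(33,60,5,12,-1.5)]
S=dict(bearing_1=cyl(47,14),hub_spacer=cyl(38,30),lock_nut=hx(36,16),brake_pad_1=pad,brake_pad_2=pad,bearing_nest=cyl(82,14),
 spacer_nest=cyl(70,20),nut_nest=hx(74,14),pad_nest=box(74,220,0,14),toolbox=box(214,404,0,190))
def place(s,p): c,q=np.cos(p[2]),np.sin(p[2]); return s@np.array([[c,q,0],[-q,c,0],[0,0,1]])+[p[0],p[1],0]
def mom(s,p,c):
    m=cv2.moments(cv2.convexHull(w2p(place(s,p),c).astype(np.float32))); a=m["m00"]
    return np.array([m["m10"]/a,m["m01"]/a,m["mu20"]/a,m["mu11"]/a,m["mu02"]/a])
def mmom(k):
    m=cv2.moments(k.astype(np.uint8),True); a=m["m00"]; return np.array([m["m10"]/a,m["m01"]/a,m["mu20"]/a,m["mu11"]/a,m["mu02"]/a]),a
def locate(n,xy,yaws=(0,),cams=("top","side"),pics=True):
    s=S[n]; obs={}
    for c in cams:
        if pics: viewer.read_camera(c)
        e=w2p([*xy,s[:,2].max()/2],c)[0]
        k=[(np.hypot(*(mmom(d["mask"])[0][:2]-e)),d) for d in viewer.silhouettes(n,c) if d["mask"].sum()>8]
        k=[d for r,d in k if r<8 or n=="toolbox"]
        if k: obs[c]=mmom(k[0]["mask"]); 
    el=len(yaws)>1; best=None
    def f(p):
        r=[]
        for c,(o,a) in obs.items():
            d=mom(s,p,c)-o; r+=list(d[:2])
            if el: r+=list(d[2:]/np.sqrt(a)/.8)
        return np.array(r)
    for y in yaws:
        if not obs: return None
        q=least_squares(f if el else (lambda p:f([*p,y])),[*xy,y] if el else xy)
        if best is None or q.cost<best.cost: best=q
    return best.x,best.cost,{c:(a,(cv2.contourArea(cv2.convexHull(w2p(place(s,[*best.x,0][:3]),c).astype(np.float32)))).round(1)) for c,(o,a) in obs.items()},f(best.x if el else [*best.x,yaws[0]]).round(2)
E
cat > run1.py <<'E'
from loc import *
Y=(0,.8,1.6,2.4)
for n,xy,y in [("bearing_1",(437,-356),(0,)),("hub_spacer",(418,-124),(0,)),("lock_nut",(483,-234),(0,)),("brake_pad_1",(488,-7),Y),("brake_pad_2",(556,-353),Y),
 ("bearing_nest",(546,373),(0,)),("spacer_nest",(540,131),(0,)),("nut_nest",(580,251),(0,)),("pad_nest",(427,289),Y)]:
    r=locate(n,xy,y); print(n,r and (r[0].round(2),r[1:]))
print(p2w(np.array([[388,268],[530,320]])/1.5,0,"top").round(), p2w(np.array([[376,424],[468,442],[415,250]])/1.5,0,"side").round())
a=viewer.read_camera("top"); b=viewer.read_camera("side")
ca=cv2.resize(a[215:290,265:390,::-1],(800,480),interpolation=cv2.INTER_CUBIC)
cb=cv2.resize(b[225:325,160:260,::-1],(600,600),interpolation=cv2.INTER_CUBIC)
cv2.imwrite("pics/c1.png",ca);cv2.imwrite("pics/c2.png",cb)
cv2.imwrite("pics/c3.png",cv2.resize(a[135:240,125:275,::-1],(800,560),interpolation=cv2.INTER_CUBIC))
E
python3 run1.py
```

```text
Traceback (most recent call last):
  File "run1.py", line 5, in <module>
    r=locate(n,xy,y); print(n,r and (r[0].round(2),r[1:]))
  File "loc.py", line 34, in locate
    return best.x,best.cost,{c:(a,(cv2.contourArea(cv2.convexHull(w2p(place(s,[*best.x,0][:3]),c).astype(np.float32)))).round(1)) for c,(o,a) in obs.items()},f(best.x if el else [*best.x,yaws[0]]).round(2)
                                  ^^^^^^^^^^^^^^^^^^^^^^^^^^^^^^^^^^^^^^^^^^^^^^^^^^^^^^^^^^^^^^^^^^^^^^^^^^^^^^^^^^^^^^^^^^^
AttributeError: 'float' object has no attribute 'round'
```

```bash
sed -i 's/{c:(a,(cv2.contourArea(\(.*\))).round(1)) for/{c:(a,round(cv2.contourArea(\1)),1)) for/' loc.py
python3 - <<'E'
s=open('loc.py').read().split('\n')
i=[k for k,l in enumerate(s) if l.startswith('    return best.x')][0]
s[i]='    return best.x,round(best.cost,2),list(obs),f(best.x if el else [*best.x,yaws[0]]).round(2)'
open('loc.py','w').write('\n'.join(s))
E
python3 run1.py
```

```text
bearing_1 (array([ 436.59, -356.86]), (np.float64(0.0), ['top'], array([ 0., -0.])))
hub_spacer (array([ 415.49, -123.4 ]), (np.float64(0.0), ['top'], array([0.02, 0.  ])))
lock_nut (array([ 486.65, -233.53]), (np.float64(0.24), ['top', 'side'], array([0.11, 0.52, 0.34, 0.27])))
brake_pad_1 (array([489.55,  -5.33,   1.98]), (np.float64(0.16), ['top', 'side'], array([-0.07, -0.24, -0.05,  0.2 ,  0.18, -0.03, -0.25, -0.21, -0.28,
        0.01])))
brake_pad_2 (array([ 554.71, -353.  ,    0.8 ]), (np.float64(1.2), ['top', 'side'], array([-0.66, -0.39,  0.15, -0.59,  0.41, -0.07, -0.37,  0.72,  0.77,
        0.18])))
bearing_nest (array([546.23, 373.37]), (np.float64(0.01), ['top', 'side'], array([ 0.08,  0.  , -0.01, -0.11])))
spacer_nest (array([538.97, 129.7 ]), (np.float64(0.07), ['top', 'side'], array([-0.19, -0.15, -0.26,  0.13])))
nut_nest (array([574.03, 250.42]), (np.float64(1.18), ['top', 'side'], array([ 0.67,  1.07, -0.55,  0.69])))
pad_nest (array([427., 289.,   0.]), (np.float64(0.71), ['top', 'side'], array([-0.23,  0.09, -0.29,  0.51,  0.32, -0.73,  0.17,  0.44, -0.35,
       -0.21])))
[[ 644.  157.    0.]
 [ 653. -240.    0.]] [[ 641. -237.    0.]
 [ 841. -222.    0.]
 [ 597.  285.    0.]]
```

View pics/c1.png

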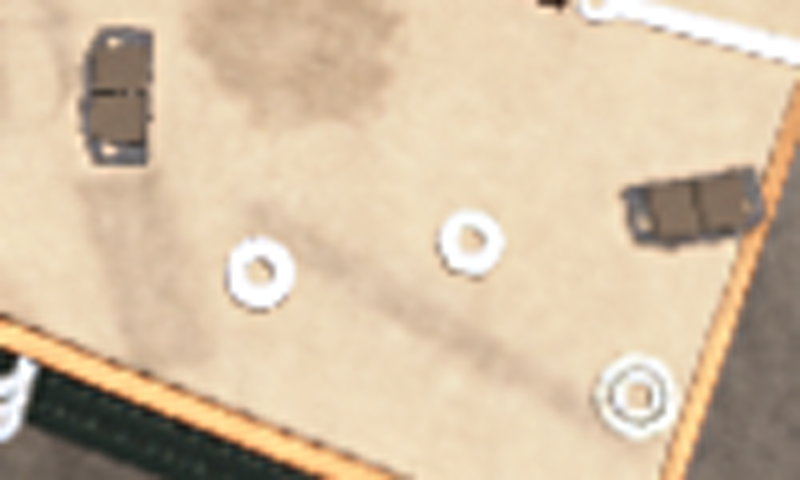

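View pics/c3.png

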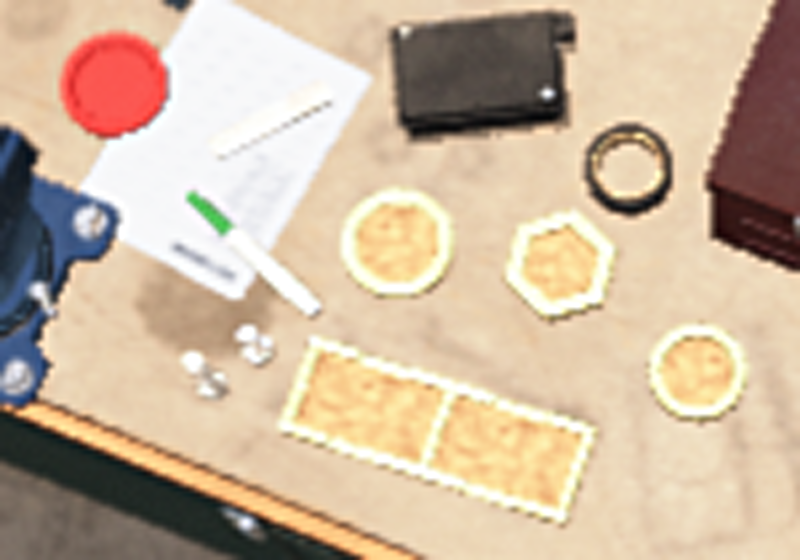

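Crop c1 confirms the bearing at (635,397), nut at (470,242), spacer at (260,273), and the pads at (120,97) and (692,205). Crop c3 shows the wooden bearing nest at (398,241), hex nest at (562,264), spacer nest at (697,372) and double nest at (438,430). The red look-alike is at (115,85).

The float32 moments broke the optimiser's gradients (pad_nest never moved), so I'll refit without gradients.

```bash
python3 - <<'E'
s=open('loc.py').read()
s=s.replace("import least_squares","import minimize")
i=s.index("        q=least_squares"); j=s.index("        if best is None")
s=s[:i]+"""        x0=np.array([*xy,y]) if el else np.array(xy,float); g=(lambda p:(f(p)**2).sum()) if el else (lambda p:(f([*p,y])**2).sum())
        q=minimize(g,x0,method="Nelder-Mead",options=dict(initial_simplex=np.r_[[x0],x0+np.diag([9,9,.3][:len(x0)])]))
"""+s[j:].replace("q.cost<best.cost","q.fun<best.fun").replace("best.cost","best.fun")
open('loc.py','w').write(s)
r=open('run1.py').read(); r=r[:r.index("print(p2w")].replace("locate(n,xy,y)","locate(n,xy,y,pics=False)")
open('run2.py','w').write(r)
E
python3 run2.py
python3 - <<'E'
from h import *
s=robot.observe();print(s["t"])
for y in (1.57,): pass
E
```

```text
bearing_1 (array([ 431.92, -355.7 ]), (np.float64(0.0), ['side'], array([ 0., -0.])))
hub_spacer (array([ 416.89, -121.47]), (np.float64(0.0), ['side'], array([-0., -0.])))
lock_nut (array([ 486.6 , -235.08]), (np.float64(0.0), ['top'], array([0., 0.])))
brake_pad_1 (array([489.71,  -6.63,   1.92]), (np.float64(0.13), ['top', 'side'], array([-0.03,  0.09,  0.11,  0.08,  0.2 ,  0.09,  0.02,  0.22,  0.06,
        0.02])))
brake_pad_2 (array([ 554.21, -355.05,    0.6 ]), (np.float64(0.65), ['top', 'side'], array([-0.05, -0.06,  0.59, -0.17,  0.16, -0.04,  0.03,  0.  ,  0.33,
        0.36])))
bearing_nest (array([546.83, 372.29]), (np.float64(0.15), ['top', 'side'], array([ 0.  , -0.26, -0.27,  0.05])))
spacer_nest (array([539.12, 129.49]), (np.float64(0.05), ['top', 'side'], array([-0.04, -0.16, -0.15,  0.07])))
nut_nest (array([575.97, 254.25]), (np.float64(0.19), ['top', 'side'], array([ 0.18,  0.2 ,  0.18, -0.29])))
pad_nest (array([428.54, 288.85,   3.21]), (np.float64(0.15), ['top', 'side'], array([ 0.14, -0.06, -0.05, -0.04,  0.1 , -0.08, -0.22,  0.05,  0.07,
        0.23])))
4.0
```

View pics/c2.png

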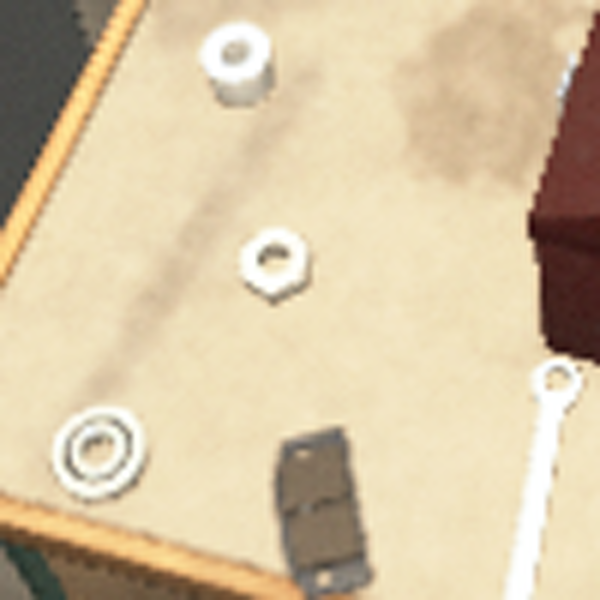

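Side crop c2 shows the nut with one corner pointing image-down at (275,300). I'll fit its yaw, write the pick/place helper and start with the bearing.

```bash
cat > act.py <<'E'
from h import *
from scipy.spatial.transform import Rotation as Ro
def rv(a): c,s=np.cos(a),np.sin(a); return Ro.from_matrix(np.c_[[0,0,-1],[c,s,0],[s,-c,0]]).as_rotvec()
def pose(p,a):   # best of the two half-turn equivalents (last joint nearest mid range)
    k=[(abs(q[6]),rv(b)) for b in (a,a+np.pi) for q in [kin.ik(p,rv(b))] if q is not None]
    return min(k,key=lambda t:t[0])[1]
def st(m): s=robot.observe(); print(m,"t",round(s["t"],1),"tcp",s["tcp_pos"].round(1),"w",round(s["grip_width"]*92,1),"F",s["contact_force"].round(1))
def pick(xy,a,tip,width,N=25,margin=24,pre=True):
    grip(min(1,(width+margin)/92)); r=pose([*xy,tip],a)
    robot.movep([*xy,tip+110],r); robot.servo_line([*xy,tip+15],feed=200); robot.servo_line([*xy,tip],feed=40); st("down")
    grip(0,N); st("shut"); robot.servo_line([*xy,tip+30],feed=80); robot.servo_line([*xy,220],feed=250); st("up")
def place(xy,a,tip,width,via=True):
    robot.movep([500,0,225],pose([500,0,225],a)) if via else None
    r=pose([*xy,tip],a); robot.movep([*xy,tip+100],r); robot.servo_line([*xy,tip+12],feed=150); robot.servo_line([*xy,tip+2.5],feed=25); robot.hold(.15)
    f0=robot.observe()["contact_force"][2]; st("near")
    for z in np.arange(2,-1.6,-.5):
        robot.servo_line([*xy,tip+z],feed=10); f=robot.observe()["contact_force"][2]-f0
        if f>4: break
    print("contact z",z,"dF",round(f,1)); st("low")
    grip(min(1,(width+14)/92)); robot.hold(.2); st("open"); robot.servo_line([*xy,tip+20],feed=60); robot.servo_line([*xy,tip+120],feed=250)
E
python3 - <<'E'
from loc import *
for c in ("top","side"):
    im=viewer.read_camera(c).astype(float).min(2); e=w2p([486,-234.5,8],c)[0].astype(int); u0,v0=e-11
    o=np.clip((im[v0:v0+22,u0:u0+22]-195)/45,0,1)
    res=[]
    for y in np.radians(range(0,60,4)):
        def g(p):
            m=np.zeros((352,352),np.uint8); h=cv2.convexHull(w2p(place(S["lock_nut"],[*p,y]),c).astype(np.float32))
            cv2.fillConvexPoly(m,(((h+.5-[u0,v0])*16)).round().astype(np.int32),255)
            return (((cv2.resize(m,(22,22),interpolation=cv2.INTER_AREA)/255.-o)**2)).sum()
        q=minimize(g,[486,-234.5],method="Nelder-Mead",options=dict(initial_simplex=[[486,-234.5],[491,-234.5],[486,-229.5]],xatol=.2,fatol=.01)); res.append((round(q.fun,2),round(np.degrees(y)),q.x.round(1)))
    print(c,[(r[1],r[0]) for r in res],min(res,key=lambda r:r[0])[2])
from act import pose
for n,xy,a,z in [("b",(435,-356.5),1.2,8),("bn",(546.5,372.5),1.2,16),("s",(416.5,-122),1.3,14),("sn",(539,129.5),1.57,22),("n",(486,-234.5),1.3,8),("nn",(576,253),1.3,16),("p1",(489.7,-6.6),1.92,1.5),("p2",(554.2,-355),.6,1.5),("b1",(425,342),.07,7),("b2",(432,236),.07,7)]:
    print(n,np.round(kin.ik([*xy,z],pose([*xy,z],a)),2), kin.ik([*xy,225],pose([*xy,z],a)) is not None)
E
```

```text
top [(0, np.float64(19.51)), (4, np.float64(19.42)), (8, np.float64(19.37)), (12, np.float64(19.2)), (16, np.float64(19.0)), (20, np.float64(19.02)), (24, np.float64(19.31)), (28, np.float64(19.36)), (32, np.float64(19.78)), (36, np.float64(19.52)), (40, np.float64(19.82)), (44, np.float64(19.94)), (48, np.float64(20.1)), (52, np.float64(20.0)), (56, np.float64(19.96))] [ 485.8 -235.4]
side [(0, np.float64(45.47)), (4, np.float64(45.32)), (8, np.float64(45.46)), (12, np.float64(45.23)), (16, np.float64(45.28)), (20, np.float64(44.82)), (24, np.float64(44.38)), (28, np.float64(43.68)), (32, np.float64(43.68)), (36, np.float64(43.69)), (40, np.float64(44.02)), (44, np.float64(45.0)), (48, np.float64(44.71)), (52, np.float64(45.5)), (56, np.float64(45.44))] [ 479.7 -229.4]
b [-0.15  0.96  1.11  1.99 -1.1   0.97 -0.4 ] True
bn [-0.71  0.72  0.08  1.69 -0.08  0.73  0.61] True
s [-0.36  0.55  0.69  2.28 -0.71  0.54 -0.95] True
sn [-0.4   0.58  0.13  1.97 -0.13  0.6   1.39] True
n [-0.22  0.74  0.81  2.04 -0.83  0.72 -0.73] True
nn [-0.56  0.68  0.12  1.78 -0.12  0.69  0.93] True
p1 [-0.43  0.59  0.46  2.14 -0.51  0.52 -0.81] True
p2 [-0.18  1.08  1.1   1.74 -1.11  1.08 -1.21] True
b1 [-0.93  0.61  0.24  2.   -0.26  0.57 -0.44] True
b2 [-0.82  0.55  0.31  2.13 -0.34  0.51 -0.19] True
```

```bash
cat >> act.py <<'E'
J0=None
def swing(xy):
    J=np.load("J0.npy"); az=np.arctan2(xy[1],xy[0]); J[0]-=az-AZ0; robot.goto_joints(J)
AZ0=np.arctan2(622.9,185.8)
E
sed -i 's/    grip(min(1,(width+margin)\/92)); r=pose/    grip(min(1,(width+margin)\/92)); swing(xy); r=pose/; s/    robot.movep(\[500,0,225\].*$/    swing(xy)/' act.py
python3 - <<'E'
from act import *
d=np.array([np.cos(AZ0),np.sin(AZ0)])*510
robot.movep([*d,260],robot.observe()["tcp_rot"]); J=robot.observe()["joints"]; print(J.round(3)); J[2]=J[4]=0; np.save("J0.npy",J)
swing([435,-356.5]); st("swung"); print(robot.observe()["joints"].round(2))
for n,xy,a,z in [("b",(435,-356.5),2.4,8),("s",(416.5,-122),1.3,14),("n",(486,-234.5),1.3,8),("p2",(554.2,-355),.6,1.5)]:
    print(n,np.round(kin.ik([*xy,z],pose([*xy,z],a)),2))
E
```

```text
[-1.322  0.184 -0.028  1.888  0.006  1.067 -0.071]
swung t 7.8 tcp [ 387.9 -333.1  260.7] w 92.0 F [ 0.1  0.6 -0.4]
[ 0.64  0.18 -0.    1.89 -0.    1.07 -0.07]
b [ 0.63  0.61 -0.    1.94  0.    0.59 -0.11]
s [ 0.44  0.48 -0.28  2.23  0.29  0.46  1.24]
n [ 0.34  0.59  0.07  2.   -0.07  0.56 -1.39]
p2 [ 0.64  0.75 -0.17  1.69  0.18  0.72  0.98]
```

Run:
```python
from act import *
pick((435,-356.5),2.4,7.5,47)
place((546.5,372.5),2.17,15.5,47); st("end")
save("top","b1.png",(150,140,300,240),5)
for c in("top","side"):
    viewer.read_camera(c); print(pin("bearing_1",c))
```

```text
down t 10.3 tcp [ 434.9 -356.4    7.3] w 71.1 F [-1.   0.3  0.2]
shut t 10.8 tcp [ 435.2 -356.6    7.6] w 45.9 F [0.4 0.4 0.3]
up t 12.2 tcp [ 434.1 -355.8  218.4] w 45.8 F [-0.3 -0.5 -1.3]
near t 17.2 tcp [546.6 372.6  18.1] w 46.0 F [-1.2  0.2 -1. ]
contact z -0.5 dF 7.4
low t 18.7 tcp [546.6 372.6  15.6] w 46.3 F [-1.3 -1.8  6.3]
open t 19.3 tcp [546.5 372.5  14.9] w 60.6 F [0.8 0.1 0.4]
end t 20.4 tcp [546.4 372.3 135.7] w 61.3 F [ 0.5 -0.2 -0.8]
[]
[(0.52, array([547. , 377.9,   6.5]))]
```

View pics/b1.png

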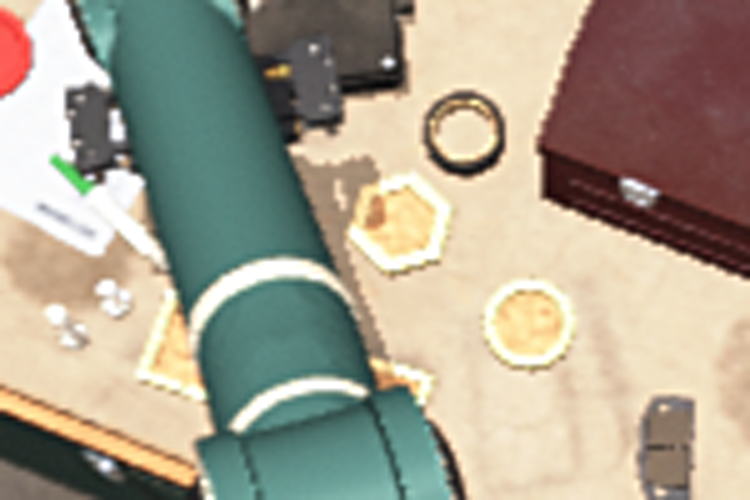

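Contact came within 0.5 mm of the expected height, so the bearing is seated; the arm hides it from the top camera for now. Next are the spacer and then the nut.

```bash
python3 - <<'E'
from act import *
pick((416.5,-122),1.29,14,38)
place((539,129.5),1.57,22,38); st("end")
pick((486,-234.8),1.36,8,36)
E
python3 - <<'E'
from act import *
save("top","n1.png",(150,140,300,240),5)
E
```

```text
down t 25.3 tcp [ 416.4 -122.    13.9] w 61.9 F [ 0.6  0.5 -0.9]
shut t 25.8 tcp [ 416.6 -122.    14.1] w 37.4 F [-0.2  0.1  1.1]
up t 27.2 tcp [ 415.5 -121.8  218.7] w 37.6 F [-0.4 -0.4 -0.8]
near t 31.1 tcp [539.1 129.6  24.6] w 37.3 F [-0.3 -0.6  0. ]
contact z -0.5 dF 5.8
low t 32.6 tcp [539.1 129.5  22.1] w 37.5 F [-2.1  0.1  5.9]
open t 33.2 tcp [539.  129.5  21.4] w 51.9 F [-0.  -0.   0.1]
end t 34.3 tcp [538.8 129.3 142.1] w 52.2 F [-0.9 -0.3  0.1]
down t 38.3 tcp [ 485.9 -234.8    7.9] w 59.9 F [0.4 0.4 0.6]
shut t 38.8 tcp [ 486.1 -234.9    8.1] w 35.6 F [-0.   0.1  0.7]
up t 40.2 tcp [ 485.  -234.3  218.6] w 35.7 F [-0.7 -0.1 -0.5]
```

View pics/n1.png

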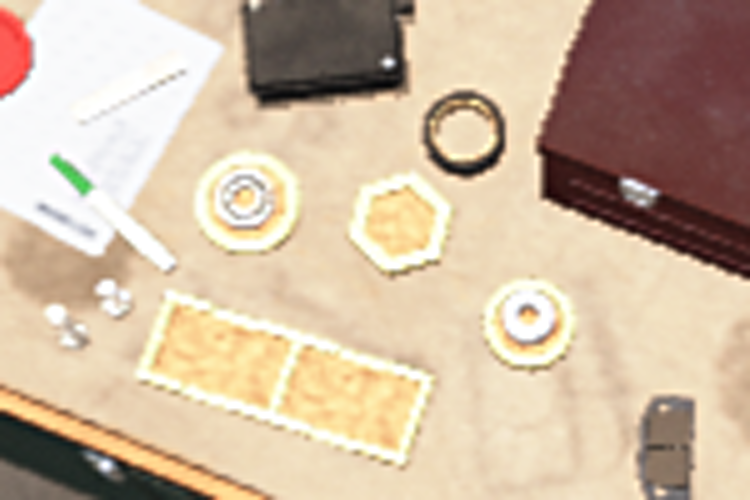

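Both are in their nests, the bearing at (245,200) and the spacer at (528,318), and the nut is held across its flats (35.6 mm). I'll place the nut and then do pad 1.

Run:
```python
from act import *
place((576,253.3),1.95,16,36); st("end")
pick((489.7,-6.6),1.92,1.5,42,N=40)
save("top","p1.png",(150,140,400,300),3)
```

```text
near t 44.6 tcp [576.1 253.4  18.6] w 35.6 F [ 0.9  0.3 -1. ]
contact z -0.5 dF 6.1
low t 46.1 tcp [576.1 253.4  16.1] w 35.6 F [-2.1 -2.1  5.2]
open t 46.7 tcp [576.  253.3  15.4] w 50.0 F [0.1 0.3 0.5]
end t 47.7 tcp [575.9 253.1 136.2] w 50.1 F [-0.5  0.8 -0.7]
down t 51.7 tcp [489.6  -6.6   1.4] w 65.9 F [ 0.2  0.5 -0.8]
shut t 52.2 tcp [489.8  -6.6   1.6] w 40.9 F [-0.5 -0.4  1.7]
up t 53.6 tcp [488.6  -6.6 218.6] w 41.0 F [ 0.9 -0.2 -1.9]
```

View pics/p1.png

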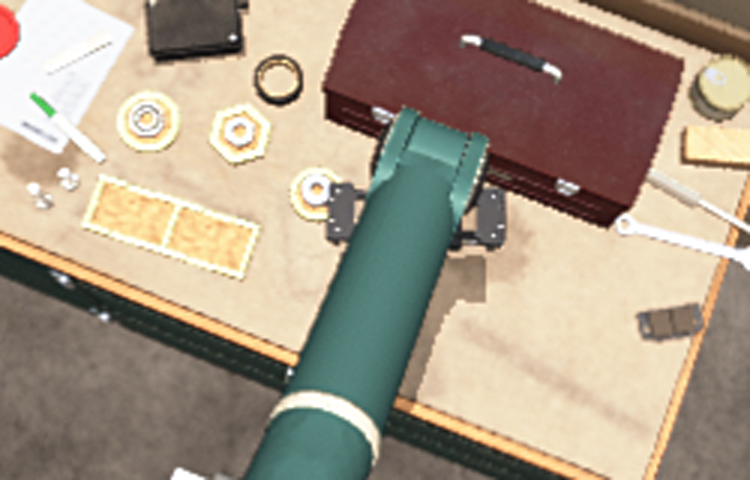

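The nut sits in the hex nest at (240,131), and pad 1 is held at 41 mm. I'll place pad 1 in the near bay and then pick pad 2.

Run:
```python
from act import *
place((432.2,236),.068,7.5,42); st("end")
pick((554.2,-355),.6,1.5,42,N=40)
save("top","p2.png",(150,140,400,300),3)
```

```text
near t 56.8 tcp [432.3 236.1  10.1] w 40.9 F [ 0.4  0.  -1.7]
contact z -0.5 dF 7.1
low t 58.3 tcp [432.3 236.    7.5] w 40.5 F [-0.7 -1.4  5.4]
open t 58.9 tcp [432.2 236.    6.9] w 55.8 F [0.2 0.2 0.1]
end t 60.0 tcp [432.  235.9 127.6] w 55.8 F [-0.8 -0.4 -0.2]
down t 64.5 tcp [ 554.1 -354.9    1.3] w 65.7 F [ 0.7 -0.6 -0.1]
shut t 65.0 tcp [ 554.3 -355.     1.6] w 40.8 F [-0.1  0.4  0.2]
up t 66.4 tcp [ 553.2 -354.5  218.2] w 40.9 F [-1.1  0.3 -1.4]
```

View pics/p2.png

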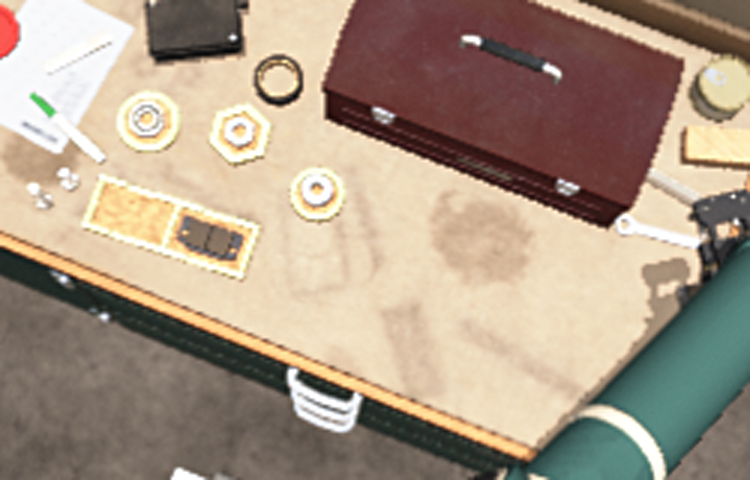

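Pad 1 lies in the near bay at (210,238) and pad 2 is held. I'll place it, swing clear and check.

Run:
```python
from act import *
place((424.8,341.7),.068,7.5,42); st("end")
swing((435,-250)); st("clear")
a=viewer.read_camera("top"); b=viewer.read_camera("side")
cv2.imwrite("pics/f1.png",cv2.resize(a[165:235,170:290,::-1],(800,467),interpolation=cv2.INTER_CUBIC))
cv2.imwrite("pics/f2.png",cv2.resize(b[130:210,215:295,::-1],(600,600),interpolation=cv2.INTER_CUBIC))
for n in ("bearing_1","hub_spacer","lock_nut","brake_pad_1"):
    for c in ("top","side"): print(n,c,pin(n,c))
```

```text
near t 71.0 tcp [424.9 341.7  10. ] w 41.0 F [ 0.5 -0.3 -0.8]
contact z -0.5 dF 6.5
low t 72.5 tcp [424.9 341.8   7.6] w 41.2 F [-1.5 -1.3  5.7]
open t 73.1 tcp [424.8 341.7   6.9] w 56.1 F [ 0.2 -0.2 -0.9]
end t 74.1 tcp [424.7 341.6 127.6] w 55.9 F [-0.2 -0.6 -0.7]
clear t 76.3 tcp [ 437.4 -264.7  260.4] w 55.9 F [ 0.3 -1.   0.5]
bearing_1 top [(0.52, array([551.4, 371.6,   5.6]))]
bearing_1 side [(0.56, array([547.4, 374.2,   4.8]))]
hub_spacer top [(0.42, array([538.8, 129.1,   8.4])), (0.36, array([430.4, 289.9,   0.5]))]
hub_spacer side [(0.52, array([539.2, 127.5,   9.2]))]
lock_nut top [(0.65, array([577.1, 254.8,   3.8]))]
lock_nut side [(0.49, array([576. , 258.9,  17.1]))]
brake_pad_1 top [(0.77, array([429.4, 233.2,   5.7])), (0.69, array([426.4, 344.5,   5.7]))]
brake_pad_1 side [(0.56, array([422.4, 340. ,   4.9])), (0.49, array([545.3, 376.6,  -2.6])), (0.47, array([431.9, 235.6,   8.4]))]
```

View pics/f1.png

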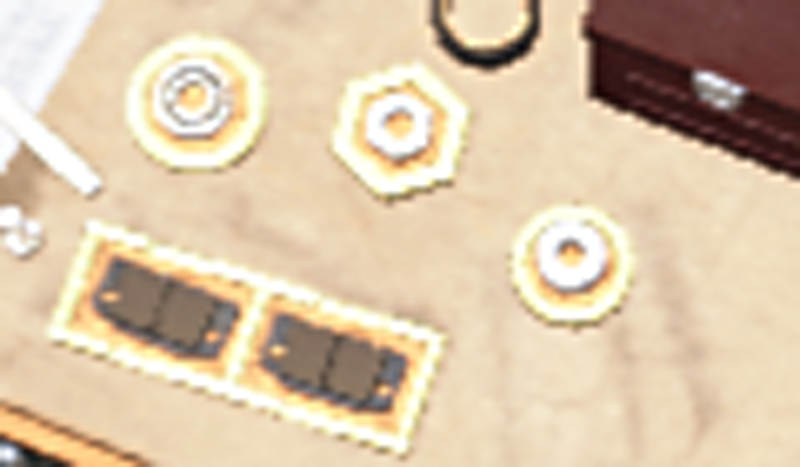

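View pics/f2.png

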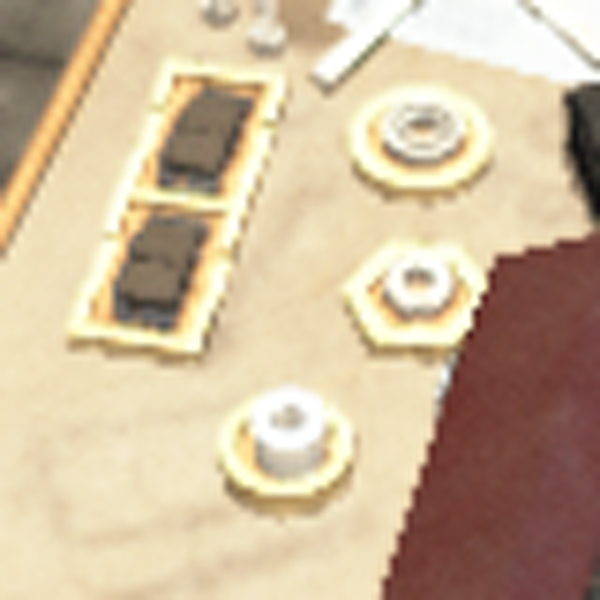

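Both views show every part flat in its recess with cork visible all round. Handing in.

```bash
python3 -c "
from cell import robot
print(robot.job_done(), robot.observe()['t'])"
```

```text
the job is handed in; nothing more can be done
the job is handed in; nothing more can be done
```

I put all five parts in their nests in the order asked: bearing, spacer, nut, then one brake pad in each bay. I handed the job in at about 77 s. `job_done()` gives no verdict, so the outcome rests on the checks below.

- **Placing:** I lowered each part until it touched the recess floor, then let go there. Contact came within about 0.5 mm of the expected height, at 6–7 N.
- **Last pictures:** the top and side views show every part flat and upright in its recess, with clearance all round. The arm was clear, and the red look-alike was left alone.
- **Position estimates:** these agreed with the nests to about 5 mm, with two exceptions:
  - **Nut height:** the side camera's estimate was about 9 mm above its recess floor. The pictures and the contact height don't support that.
  - **False matches:** there were two, with 0.36 and 0.47 confidence. One put a spacer in the middle of the pad nest, the other a pad on the bearing nest.
- **Earlier problems:** the first position fit was faulty, so I redid it before moving. The two cameras also disagreed on the nut's rotation. I went with the top view, and the nut was gripped across its flats at 35.6 mm.

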